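# Photograph the shade board with a two-stage shutter key

### The job

Lay the hair-shade board flat on the stage of the photo stand, wholly inside the dark marked frame and lengthwise with it, and let go of it. Then half-press the wide key of the shutter pod to its first click and keep it there for about a second so that the camera focuses, then press it fully down to take the picture, and let the key spring back up. Take no picture before the board lies in the frame, and leave the bowl, the tint brush and the tape roll where they are.

Things in the scene. Friction and masses are not known exactly. Their poses are not given: they have to be found in the camera images.
- board_mid (a point): Centre of the loose shade board, half-way up its slab: black plastic, 160 mm long (x), 50 mm wide (y), 14 mm thick (z), lying flat, with four flat brown shade tiles on top and a steel clip bar (6 mm high) across its +x end, 66 mm from the centre. About 0.14 kg. Grasp it across its width near the centre. Either end may point either way in the frame.
- stage_mid (a point): Centre of the marked frame on the photo stand's stage, on the stage's top surface, 18 mm above the table. The fixed stage is a flat grey plate, 230 mm (x) by 150 mm (y), without rims; the frame is an outline of thin dark flush lines, 184 mm (x) by 74 mm (y) inside. x runs along the frame's length, z up.
- camera_mid (a point): Middle of the stand's black camera body, 365 mm above the table on a steel column 24 mm thick, 200 mm from the frame's centre towards the stage's +y. The camera is 120 mm wide, spans heights of about 0.29 to 0.42 m and, seen from above, ends 110 mm or more from the frame's centre. Fixed; keep clear of it.
- key_top (a point): Centre of the top face of the two-stage key on the shutter pod: a white key 70 mm (x) by 46 mm (y), top 63 mm above the table when up. It moves straight down: 8 mm soft (2 N rising to 4 N) to the first click, where it stops until the push exceeds about 9 N, then 8 mm more (9 rising to 14 N) to the bottom, where the picture is taken. It springs back when released.
- pod_mid (a point): Centre of the top of the shutter pod's housing, under the key: a fixed grey block 100 mm (x) by 85 mm (y), 40 mm high.
- key (a joint): First, soft part of the key's travel, 0 (up) to 0.008 m (at the first click).
- key_lower (a joint): Second, stiff part of the key's travel, 0 (not beyond the first click) to 0.008 m (fully pressed). The key's depth is the sum of both.
- bowl: White tint bowl, 110 mm across, 55 mm high; origin at the centre of its underside. A bystander.
- brush: Tint brush with black handle, about 180 mm long, lying along its x; origin at its middle on the table. A bystander.
- tape: Roll of amber tape lying flat, 96 mm across, 24 mm high; origin at the centre of its underside. A bystander.

How it is judged:
By the outcome, as a careful person would: the job done as asked, in the order asked, and still so for the second after the job is handed in, with the robot touching nothing.
It also fails if it takes over 51 s, if anything falls off the work surface, if the arm or the gripper's body presses on something with over 40 N, if the wrist force passes 120 N, or if a joint passes its speed limit or range.

### The arm

A 6-joint arm with a two-finger parallel gripper is mounted at the origin on the work surface. World frame = base frame: x ahead of the robot, y to its left, z up, the work surface at z = 0. Lengths are in m, angles in degrees, forces in N, time in s.
With the tool pointing down it reaches from about 0.25 to 0.725 m from the base axis. Payload 9.7 kg.
Tool frame: the origin (TCP) lies at the very end of the fingers, on their centre line; the grasp point (between the pads) lies 19 mm behind it (bot.grip_point_offset is the z of the grasp point in the tool frame, in m); z points along the fingers, x is the direction in which the jaws open and shut, and the axes are right-handed (so a half turn about z gives the same grasp; the last joint's range is limited). The gripper opens to 85 mm and grips with 20 to 120 N. Pads are 22 mm wide; open, the fingers measure 114 mm over their backs; the gripper's body (76 mm by 85 mm) begins 54 mm behind the grasp point. The pads swing forward as they close: fully open they stand 13 mm farther back than shut.
Start: joints at [-64.572, 4.979, 10.078, 95.1, 0, 90], TCP at [0.236, -0.497, 0.231] pointing down, gripper open.
Joint ranges: [-179.16, 179.16], [-48.56, 103.87], [-65.8, 70.77], [-126.05, 130.52], [-82.76, 87.17], [-180, 180]. Speed limits (degrees/s): [127.2, 127.2, 147.25, 180, 180, 180].

### API

Orientations are given as [roll, pitch, yaw] about the fixed x, y, z axes, in that order (R = Rz(yaw) Ry(pitch) Rx(roll)).
In Python, from workcell import get_obs, viewer, job_done, bot gives the robot as it stands.
- The arm moves only by the shell command python3 -m handwheel 'ROWS' [FORCE]. ROWS is JSON, a list of rows, each a list of 5 numbers: the closure, from 0 (fully open) to 1 (shut), then the shift along the world's x, y, z in m, then the turn about the world's z in degrees. A call has 1 to 5 rows; each row is the pose to reach, as a shift and turn from the pose measured when the call began; what a row does not reach only later rows make up. A row lasts 1/10 s, in which the tool goes at most 50 mm and 8.59 degrees, less where a joint would pass 70% of its speed; a pose out of reach is approached as far as the arm can. A call with a gripper value outside its range is refused whole. The fingers move at their own pace and stop on an object; FORCE is the grip in N (left out, the last holds). Time passes only in rows, so rows that repeat a pose let the fingers close. It gives the time, the measured TCP pose, the force and the opening at its end, in the units of the state.
- get_obs(): the state, without advancing time (a new reading comes with each control period).
- viewer.camera(name): name is "side" or "top"; returns a dict with "color" (384x512x3 uint8, blue, green, red), "K" (3x3 intrinsics, pixels), "dist_coeffs" ([k1, k2, p1, p2, k3] as OpenCV has them; the pictures are not rectified), "origin" and "orientation" of the camera in the world. Camera axes: x right, y down, z forward; pixel columns grow to the right and rows downward; lengths in m; the calibration is good to about 2 mm. A picture is of the moment at which its call begins. There is no depth.
- job_done(): hands the job in, once; it reports no verdict.
The state is a dict: "time": time; "q": joint angles; "qd": joint speeds; "joint_efforts": joint torques, N m; "ee_pos": TCP position; "tcp_rot": TCP orientation; "wrist_force": force on the tool from outside, world axes, zero at the start; "torque": the same for the moment, N m; "opening": finger opening in m.
Only numpy, scipy, OpenCV 4.12 (cv2) and the standard library are available. Lean on these libraries where they do the work, as an engineer would, in place of code of your own. Each camera call takes 0.05 s, during which the arm holds its last target.

## Working session

There is one attempt and no reset: what is moved stays moved. The work goes in short steps, Python scripts to look and compute and a shell command to move; the robot and the scene stay as the last step left them, time stands still between calls to the robot, and variables do not carry over. Pictures are saved under pics/ and viewed, and the job is handed in when it is done.

```bash
ls; mkdir -p pics; python3 - <<'E'
from workcell import get_obs, viewer
import cv2
o=get_obs();print(o)
for n in("top","side"):
    d=viewer.camera(n);cv2.imwrite(f"pics/{n}0.png",d["color"]);print(n,d["K"],d["dist_coeffs"],d["origin"],d["orientation"])
E
```

```text
pics
{'time': 0.0, 'q': array([-6.45722740e+01,  5.01149791e+00,  1.00344359e+01,  9.50983595e+01,
       -1.31037768e-04,  8.99990248e+01]), 'qd': array([-0.02167729,  0.03907465, -0.09209813,  0.05414874, -0.00670058,
        0.11089536]), 'joint_efforts': array([ 2.68408839e-04, -5.20385349e+01,  4.64804327e+01,  1.62351859e-02,
       -1.19251783e-05,  4.39560324e-06]), 'ee_pos': array([ 0.23605964, -0.49652173,  0.23057908]), 'tcp_rot': array([ 1.79999870e+02,  7.54215647e-02, -6.45712988e+01]), 'wrist_force': array([-0.39163522, -0.37971902, -0.43508147]), 'torque': array([0.01577216, 0.00917448, 0.0508649 ]), 'opening': 0.08567044597184076}
top [[432.68933418   0.         254.36305732]
 [  0.         432.68933418 187.1883216 ]
 [  0.           0.           1.        ]] [-0.05136364  0.          0.          0.          0.        ] [0.44167828 0.04792166 1.38049243] [-171.11416632   -1.17208584  -90.54611916]
side [[393.0042961    0.         261.57232614]
 [  0.         393.0042961  185.42678509]
 [  0.           0.           1.        ]] [-0.01360641  0.          0.          0.          0.        ] [0.34405949 0.75018238 1.03515501] [-136.34537507    0.293118   -159.15151983]
```

View pics/top0.png

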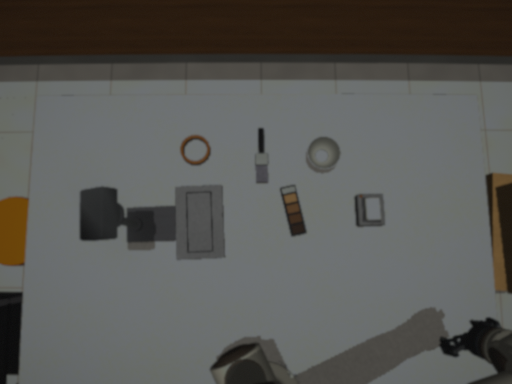

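View pics/side0.png

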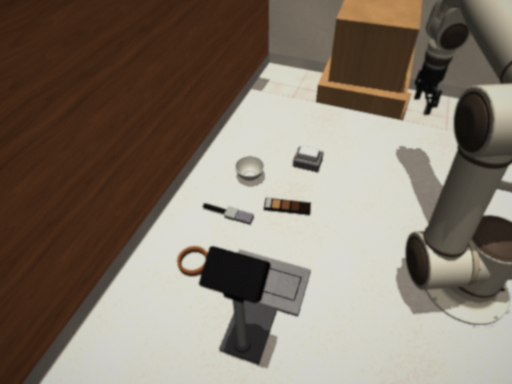

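The top view shows the board at about (293,210), stage and frame at (200,222), the pod key at (372,208) and the bystanders above them. Next I'll zoom in for the measurements.

```bash
cat > h.py <<'E'
import numpy as np, cv2
from scipy.spatial.transform import Rotation as R
def ray(d,uv):
    p=cv2.undistortPoints(np.array(uv,float).reshape(-1,1,2),np.array(d["K"]),np.array(d["dist_coeffs"])).reshape(-1,2)
    r=np.c_[p,np.ones(len(p))]
    return r@R.from_euler('xyz',d["orientation"],degrees=True).as_matrix().T
def onz(d,uv,z):
    r=ray(d,uv);o=np.array(d["origin"]);return o+r*((z-o[2])/r[:,2])[:,None]
E
python3 - <<'E'
from workcell import viewer
import cv2,numpy as np
d=viewer.camera("top");c=d["color"]
a=cv2.resize(c[175:270,165:260],None,fx=6,fy=6,interpolation=cv2.INTER_CUBIC)
cv2.imwrite("pics/stage1.png",a)
b=cv2.resize(c[175:245,270:400],None,fx=6,fy=6,interpolation=cv2.INTER_CUBIC)
cv2.imwrite("pics/bk1.png",b)
cv2.imwrite("pics/raw_top.png",c)
import pickle;pickle.dump({n:viewer.camera(n) for n in("top","side")},open("cams.pkl","wb"))
E
```

```text
(no output)
```

View pics/stage1.png

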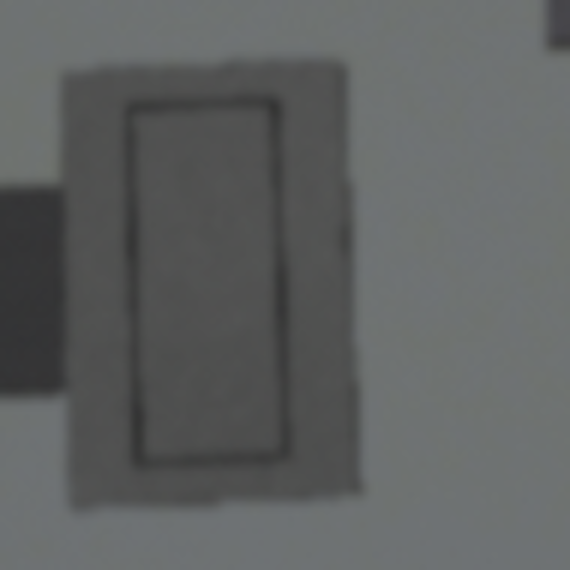

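View pics/bk1.png

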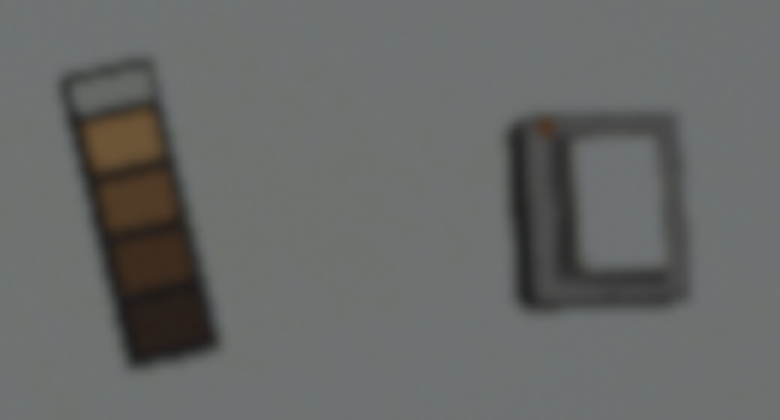

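The stage crop shows the frame corners at about (130,105), (277,99), (288,458) and (138,463). The other crop shows the board from (62,75) to (217,347) with its clip at the far (+x) end, and the key from (572,135) to (668,273).

```bash
python3 - <<'E'
import pickle,cv2,numpy as np
from h import *
D=pickle.load(open("cams.pkl","rb"));d=D["top"];c=d["color"]
def pts(l,x0,y0): return [((x+.5)/6-.5+x0,(y+.5)/6-.5+y0) for x,y in l]
def rep(n,P):
    P=P[:,:2];m=P.mean(0);e=[np.linalg.norm(P[i]-P[(i+1)%4]) for i in range(4)]
    v=P[3]-P[0]+P[2]-P[1];print(n,m.round(4),np.round(e,4),"long axis deg",np.degrees(np.arctan2(v[1],v[0])).round(2))
rep("frame",onz(d,pts([(130,105),(277,99),(288,458),(138,463)],165,175),.018))
rep("stage",onz(d,pts([(64,72),(347,62),(362,494),(72,508)],165,175),.018))
rep("board",onz(d,pts([(62,75),(152,60),(217,347),(130,366)],270,175),.014))
rep("key",onz(d,pts([(572,135),(660,133),(668,270),(582,273)],270,175),.063))
# masks
g=cv2.cvtColor(c,cv2.COLOR_BGR2GRAY);print(g[200,340],g[205,200],g[210,372])
def up(x0,x1,y0,y1):return cv2.resize(g[y0:y1,x0:x1],None,fx=6,fy=6,interpolation=cv2.INTER_CUBIC)
def rect(m,x0,y0,z,n):
    cs,_=cv2.findContours(m,cv2.RETR_EXTERNAL,cv2.CHAIN_APPROX_NONE)
    k=max(cs,key=cv2.contourArea).reshape(-1,2)
    P=onz(d,pts(k,x0,y0),z)[:,:2]
    r=cv2.minAreaRect((P*1000).astype(np.float32));print(n,r)
sub=up(275,315,178,243); hs=cv2.resize(c[178:243,275:315],None,fx=6,fy=6,interpolation=cv2.INTER_CUBIC)
rect(((sub<90)*255).astype(np.uint8),275,178,.014,"board")
rect((((up(360,386,190,225)>90))*255).astype(np.uint8)[12:-12,12:-12],362,192,.063,"key?")
m=up(182,218,185,258); f=(m<70).astype(np.uint8)*255
print(np.percentile(m,[5,20,50]))
# pillow: side view tests
s=D["side"]
E
```

```text
frame [0.5474 0.1923] [0.0778 0.1885 0.0778 0.1878] long axis deg -177.97
stage [0.5464 0.1907] [0.1501 0.227  0.1501 0.2286] long axis deg -177.97
board [ 0.5818 -0.104 ] [0.049  0.1562 0.0471 0.1584] long axis deg -168.33
key [ 0.579  -0.3469] [0.0462 0.0709 0.0448 0.0714] long axis deg -179.13
113 83 113
board ((580.862548828125, -103.31416320800781), (163.4273681640625, 54.30635070800781), 12.439192771911621)
key? ((579.8016967773438, -346.96612548828125), (67.93020629882812, 45.28557586669922), 1.4007954597473145)
[64. 75. 80.]
```

```bash
python3 - <<'E'
import pickle,cv2
c=pickle.load(open("cams.pkl","rb"))["side"]["color"]
cv2.imwrite("pics/side_bk.png",cv2.resize(c[140:225,225:330],None,fx=6,fy=6,interpolation=cv2.INTER_CUBIC))
cv2.imwrite("pics/side_st.png",cv2.resize(c[235:320,195:315],None,fx=6,fy=6,interpolation=cv2.INTER_CUBIC))
E
```

```text
(no output)
```

View pics/side_bk.png

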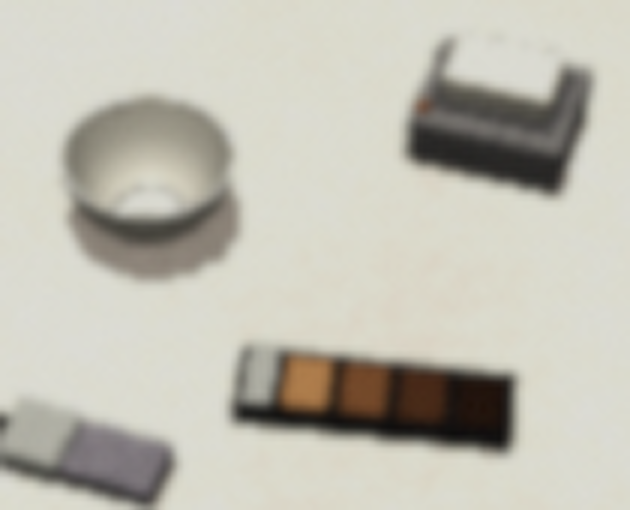

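View pics/side_st.png

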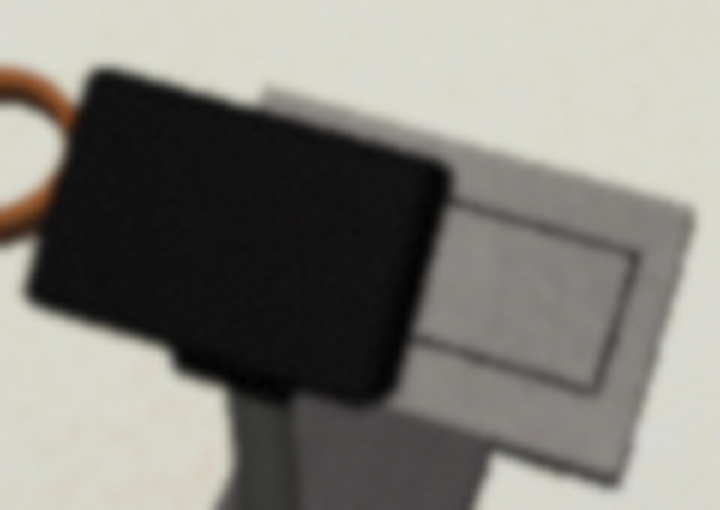

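Board is at (0.581,−0.104), turned about 12°. The frame is at (0.547,0.192), turned 2°, and the key at (0.579,−0.347). Sizes match the given ones. First move: head to the board while turning the wrist, and watch which way q6 goes.

```bash
python3 -m handwheel '[[0.2,0.03,0.04,0,8],[0.2,0.06,0.07,0,16],[0.2,0.09,0.1,0,24],[0.2,0.12,0.13,0,32],[0.2,0.15,0.17,0,40]]' 40; python3 -c "
from workcell import get_obs;o=get_obs();print(o['q'].round(1),o['tcp_rot'].round(1),o['ee_pos'].round(3))"
```

```text
time: 0.75
ee_pos: [0.387, -0.3257, 0.2307]
tcp_rot: [180.0, 0.0, -24.3]
wrist_force: [0.5, -1.5, 0.4]
opening: 0.0686
[-40.1  -1.1   3.8  94.9  -0.   74.2] [180.    0.  -24.3] [ 0.387 -0.326  0.231]
```

```bash
python3 -m handwheel '[[0.1,0.04,0.04,-0.02,8.5],[0.1,0.08,0.08,-0.04,17],[0.1,0.12,0.12,-0.06,25.5],[0.1,0.16,0.17,-0.08,34],[0.1,0.194,0.222,-0.1,42.5]]'; python3 -m handwheel '[[0.1,0,0,0,8.5],[0.1,0,0,0,17],[0.1,0,0,0,25.5],[0.1,0,0,0,34],[0.1,0,0,0,42.5]]';python3 -m handwheel '[[0.1,0,0,0,8.5],[0.1,0,0,0,17],[0.1,0,0,0,25.5],[0.1,0,0,0,34],[0.1,0,0,0,41.3]]'
python3 -c "
from workcell import get_obs,viewer;import cv2;o=get_obs();print(o['q'].round(1),o['tcp_rot'].round(2),o['ee_pos'].round(4))
for n in('top','side'):
  c=viewer.camera(n)['color'];cv2.imwrite('pics/pre_%s.png'%n,c)
c=cv2.imread('pics/pre_side.png');cv2.imwrite('pics/pre_sidez.png',cv2.resize(c[90:240,200:360],None,fx=4,fy=4,interpolation=2))"
```

```text
time: 1.25
ee_pos: [0.5464, -0.1506, 0.1494]
tcp_rot: [180.0, 0.0, 18.6]
wrist_force: [0.8, -1.1, -0.0]
opening: 0.0766
time: 1.75
ee_pos: [0.5464, -0.1504, 0.1492]
tcp_rot: [-180.0, 0.0, 61.4]
wrist_force: [-1.1, 0.3, -0.4]
opening: 0.0771
time: 2.25
ee_pos: [0.5463, -0.1504, 0.149]
tcp_rot: [-180.0, 0.0, 103.1]
wrist_force: [0.5, -1.0, 1.1]
opening: 0.0771
[-15.4   6.4   2.5  86.1  -0.  -28.4] [-1.7998e+02  3.0000e-02  1.0306e+02] [ 0.5463 -0.1504  0.149 ]
```

View pics/pre_sidez.png

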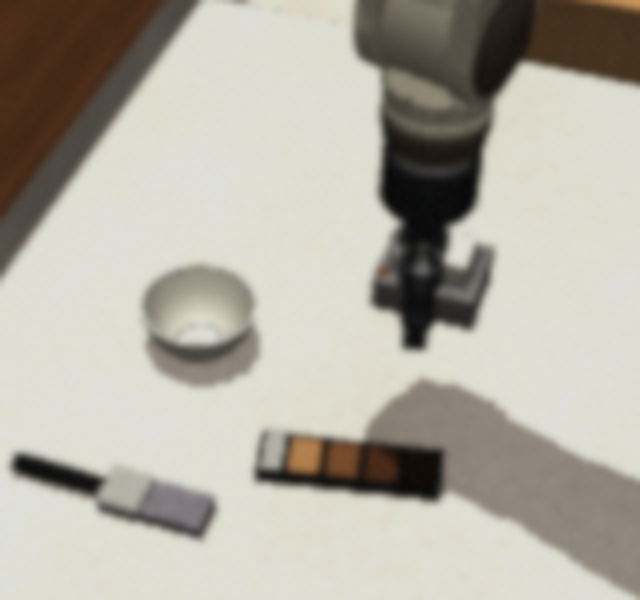

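View pics/pre_top.png

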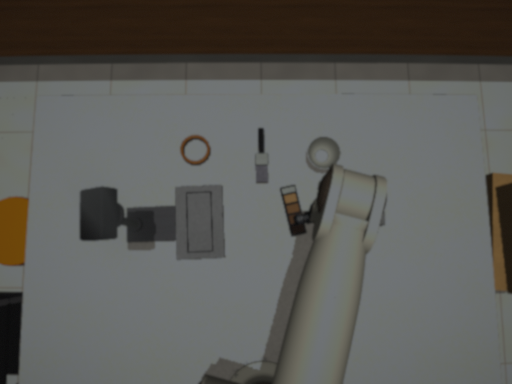

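The fingers, at about (413,345) in the side crop, hang short of the board, which still lies at (345,465). The bowl is clear. Next I go over the board and down.

```bash
python3 -m handwheel '[[0.1,0.018,0.024,-0.02,-1],[0.1,0.0347,0.0464,-0.04,-1],[0.1,0.0347,0.0464,-0.07,-1],[0.1,0.0347,0.0464,-0.1,-1],[0.1,0.0347,0.0464,-0.1,-1]]'
python3 -c "
from workcell import get_obs,viewer;import cv2;o=get_obs();print(o['tcp_rot'].round(2),o['ee_pos'].round(4))
c=viewer.camera('side')['color'];cv2.imwrite('pics/pre2_sidez.png',cv2.resize(c[130:240,220:360],None,fx=5,fy=5,interpolation=2))"
```

```text
time: 2.85
ee_pos: [0.5786, -0.1033, 0.0447]
tcp_rot: [-179.6, -0.1, 101.6]
wrist_force: [-0.3, -0.4, -0.1]
opening: 0.0769
[-1.7961e+02 -1.2000e-01  1.0165e+02] [ 0.5786 -0.1033  0.0447]
```

View pics/pre2_sidez.png

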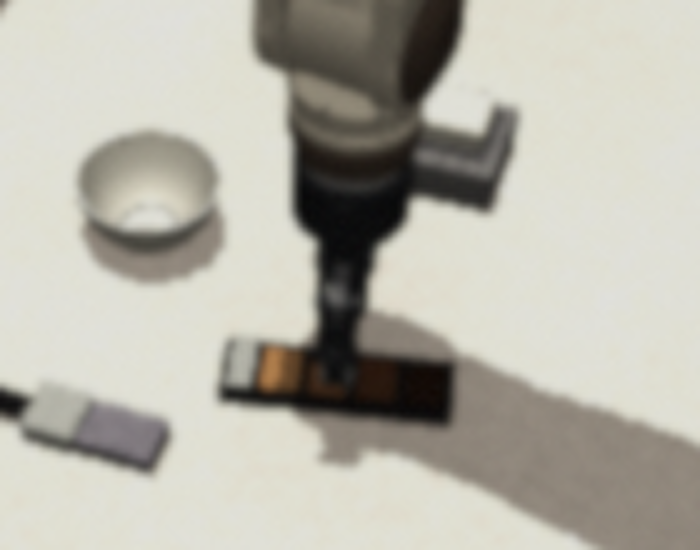

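The near finger, at (335,375), is over the board's middle at about z 0.045. I lower it in small steps.

```bash
python3 -m handwheel '[[0.1,0.002,0,-0.01,0.4],[0.1,0.002,0,-0.02,0.4],[0.1,0.002,0,-0.03,0.4],[0.1,0.002,0,-0.033,0.4],[0.1,0.002,0,-0.033,0.4]]'; python3 -m handwheel '[[0.1,0,0,0,0]]'
```

```text
time: 3.4
ee_pos: [0.5813, -0.1037, 0.0139]
tcp_rot: [-179.7, -0.1, 102.1]
wrist_force: [0.3, -0.2, 0.2]
opening: 0.0771
time: 3.5
ee_pos: [0.5815, -0.1038, 0.0144]
tcp_rot: [-179.8, -0.1, 102.0]
wrist_force: [-0.6, -0.2, 0.2]
opening: 0.0772
```

```bash
python3 -m handwheel '[[0.1,0,0,-0.005,0],[0.1,0,0,-0.01,0],[0.1,0,0,-0.011,0],[0.1,0,0,-0.011,0]]';python3 -m handwheel '[[0.3,0,0,0,0],[0.5,0,0,0,0],[0.7,0,0,0,0],[0.7,0,0,0,0],[0.7,0,0,0,0]]' 40; python3 -m handwheel '[[0.7,0,0,0,0],[0.7,0,0,0,0],[0.7,0,0,0,0]]'
```

```text
time: 3.9
ee_pos: [0.5813, -0.1037, 0.003]
tcp_rot: [-179.7, -0.1, 102.0]
wrist_force: [0.7, -1.0, 0.0]
opening: 0.0767
time: 4.4
ee_pos: [0.5816, -0.1038, 0.0034]
tcp_rot: [-179.8, -0.1, 102.0]
wrist_force: [-0.2, -0.6, 3.2]
opening: 0.0489
time: 4.7
ee_pos: [0.5816, -0.1038, 0.0034]
tcp_rot: [-179.8, -0.1, 102.0]
wrist_force: [-1.0, -0.5, 2.7]
opening: 0.0487
```

Gripped at 0.0487. Lift.

```bash
python3 -m handwheel '[[0.7,0,0,0.01,0],[0.7,0,0,0.03,0],[0.7,0,0,0.05,0],[0.7,0,0,0.07,0],[0.7,0,0,0.09,0]]';python3 -m handwheel '[[0.7,0,0,0,0]]'
python3 -c "
from workcell import get_obs,viewer;import cv2
c=viewer.camera('side')['color'];cv2.imwrite('pics/lift.png',cv2.resize(c[130:240,220:360],None,fx=5,fy=5,interpolation=2))"
```

```text
time: 5.2
ee_pos: [0.5813, -0.1037, 0.0945]
tcp_rot: [-179.7, -0.1, 102.0]
wrist_force: [0.4, 0.2, -0.6]
opening: 0.0488
time: 5.3
ee_pos: [0.5826, -0.1039, 0.0977]
tcp_rot: [-180.0, 0.0, 102.0]
wrist_force: [0.9, -0.5, -0.9]
opening: 0.0488
```

View pics/lift.png

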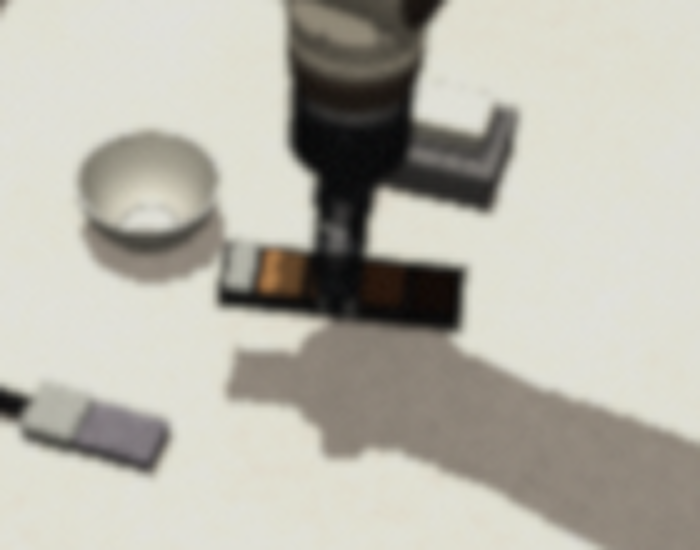

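The board is level and held near its middle, with ends at x 220 and 463 in the crop and the finger at 340. I carry it to the frame.

```bash
python3 -m handwheel '[[0.7,-0.003,0.02,0,-0.5],[0.7,-0.006,0.05,0,-1.5],[0.7,-0.01,0.08,0,-3],[0.7,-0.014,0.115,0,-4],[0.7,-0.018,0.15,0,-5]]';python3 -m handwheel '[[0.7,-0.004,0.035,0,-1],[0.7,-0.008,0.07,0,-2.5],[0.7,-0.012,0.1,0,-3.5],[0.7,-0.016,0.13,0,-4.5],[0.7,-0.0175,0.146,0,-5]]';python3 -m handwheel '[[0.7,0,0,0,0],[0.7,0,0,0,0]]'
python3 -c "
from workcell import get_obs,viewer;import cv2
c=viewer.camera('side')['color'];cv2.imwrite('pics/ov_s.png',cv2.resize(c[150:350,150:400],None,fx=3,fy=3,interpolation=2))
c=viewer.camera('top')['color'];cv2.imwrite('pics/ov_t.png',cv2.resize(c[150:300,70:270],None,fx=4,fy=4,interpolation=2))"
```

```text
time: 5.85
ee_pos: [0.5631, 0.0472, 0.0945]
tcp_rot: [-179.8, -0.0, 97.0]
wrist_force: [0.5, 0.4, -1.2]
opening: 0.0489
time: 6.35
ee_pos: [0.5444, 0.1951, 0.0929]
tcp_rot: [-179.6, -0.0, 92.0]
wrist_force: [-0.6, -0.7, -1.3]
opening: 0.0487
time: 6.55
ee_pos: [0.5437, 0.1951, 0.0915]
tcp_rot: [-179.5, 0.0, 92.1]
wrist_force: [-0.6, -0.5, -0.9]
opening: 0.0488
```

View pics/ov_s.png

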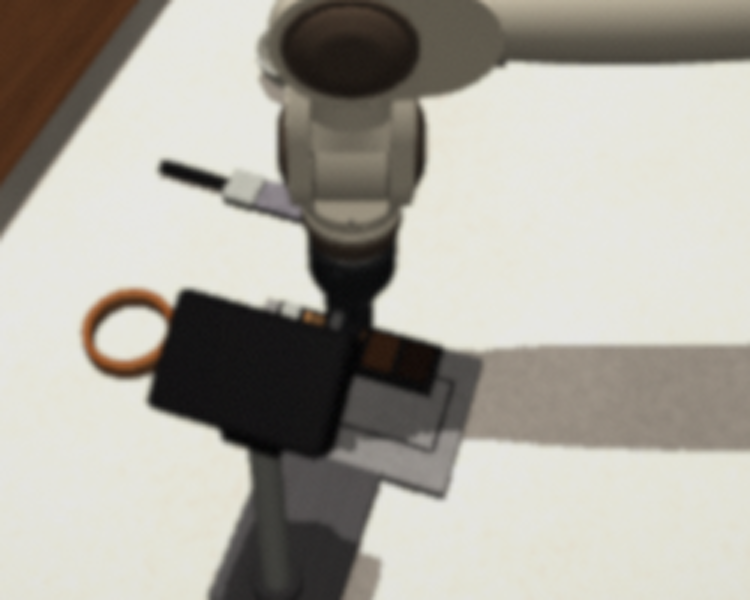

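View pics/ov_t.png

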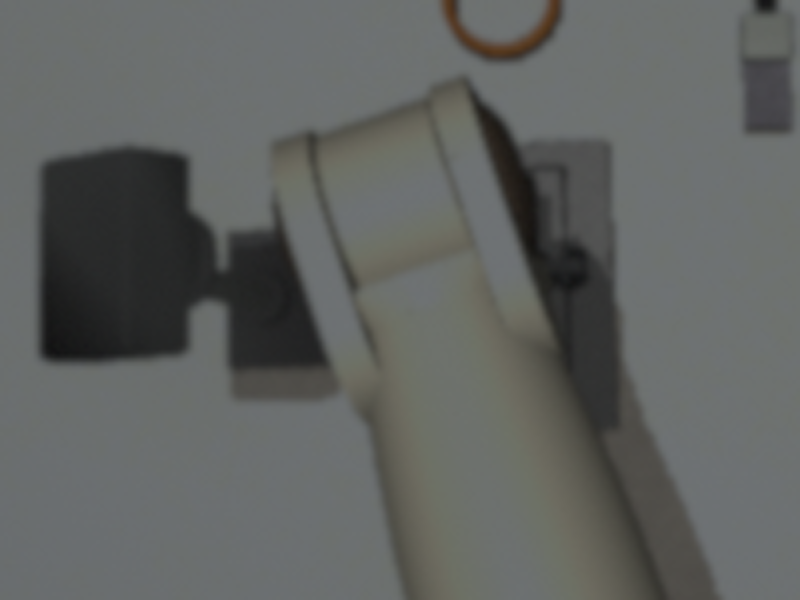

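The side view shows the board over the stage, at about (400,360). The wrist housing's edge, at top crop (272,150), is close to the camera side, so I check that clearance before lowering.

```bash
python3 - <<'E'
import pickle
from h import *
D=pickle.load(open("cams.pkl","rb"));d=D["top"]
for z in(.3,.4,.5,.6): print(z,onz(d,[(272/4+70,150/4+150),(360/4+70,390/4+150),(540/4+70,230/4+150),(70+188/4,150+200/4)],z)[:,:2].round(3).tolist())
s=D["side"]
for z in(.2,.3,.4,.5): print(z,onz(s,[(150+350/3,150+255/3),(150+270/3,150+50/3)],z)[:,:2].round(3).tolist())
E
```

```text
0.3 [[0.611, 0.318], [0.461, 0.259], [0.56, 0.148], [0.58, 0.37]]
0.4 [[0.596, 0.293], [0.459, 0.239], [0.549, 0.139], [0.567, 0.34]]
0.5 [[0.58, 0.268], [0.457, 0.22], [0.538, 0.13], [0.554, 0.31]]
0.6 [[0.564, 0.243], [0.456, 0.2], [0.527, 0.121], [0.542, 0.28]]
0.2 [[0.555, 0.17], [0.722, -0.044]]
0.3 [[0.53, 0.24], [0.677, 0.051]]
0.4 [[0.505, 0.309], [0.632, 0.146]]
0.5 [[0.479, 0.379], [0.586, 0.241]]
```

By these numbers the housing edge is at y≈0.27. The camera starts at y≥0.30 by its spec and ≈0.33 as seen. That clears, so I lower while correcting x and y.

```bash
python3 -m handwheel '[[0.7,0.0015,-0.0015,-0.01,0],[0.7,0.0033,-0.003,-0.02,0],[0.7,0.0033,-0.003,-0.03,0],[0.7,0.0033,-0.003,-0.04,0],[0.7,0.0033,-0.003,-0.045,0]]';python3 -m handwheel '[[0.7,0,0,0,0]]'
python3 -c "
from workcell import get_obs,viewer;import cv2
c=viewer.camera('side')['color'];cv2.imwrite('pics/lo_s.png',cv2.resize(c[190:350,180:340],None,fx=3.7,fy=3.7,interpolation=2))"
```

```text
time: 7.15
ee_pos: [0.5469, 0.1909, 0.0455]
tcp_rot: [-179.5, 0.1, 92.0]
wrist_force: [-1.1, 0.4, -0.6]
opening: 0.0489
time: 7.25
ee_pos: [0.5465, 0.1908, 0.0445]
tcp_rot: [-179.4, 0.1, 92.0]
wrist_force: [0.0, -0.5, -0.6]
opening: 0.0488
```

View pics/lo_s.png

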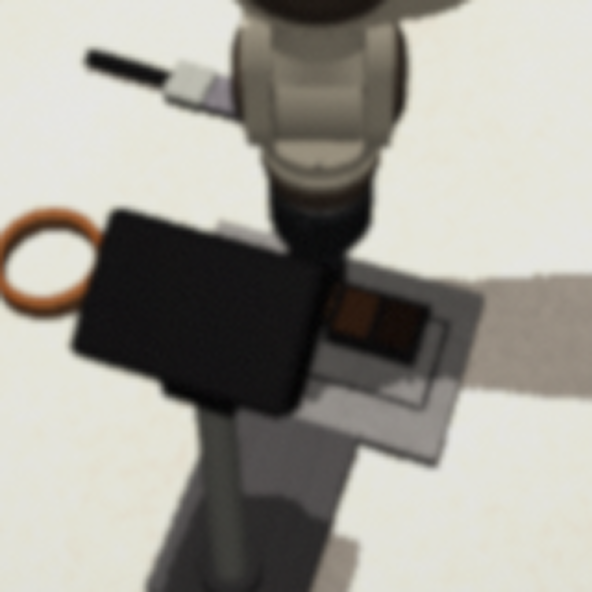

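The board, with its end at (425,330), is going down towards the frame, parallel with it. I continue down.

```bash
python3 -m handwheel '[[0.7,0.0005,0.001,-0.007,0],[0.7,0.0005,0.001,-0.014,0],[0.7,0.0005,0.001,-0.019,0],[0.7,0.0005,0.001,-0.019,0]]';python3 -m handwheel '[[0.7,0,0,-0.001,0],[0.7,0,0,-0.002,0],[0.7,0,0,-0.002,0]]'
python3 -c "
from workcell import get_obs,viewer;import cv2
c=viewer.camera('side')['color'];cv2.imwrite('pics/dn_s.png',cv2.resize(c[190:350,180:340],None,fx=3.7,fy=3.7,interpolation=2))"
```

```text
time: 7.7
ee_pos: [0.5465, 0.1917, 0.0247]
tcp_rot: [-179.3, 0.1, 92.0]
wrist_force: [-0.9, -0.4, -1.6]
opening: 0.0487
time: 8.0
ee_pos: [0.5465, 0.1917, 0.0227]
tcp_rot: [-179.3, 0.1, 92.0]
wrist_force: [-1.5, -0.6, -1.7]
opening: 0.0485
```

View pics/dn_s.png

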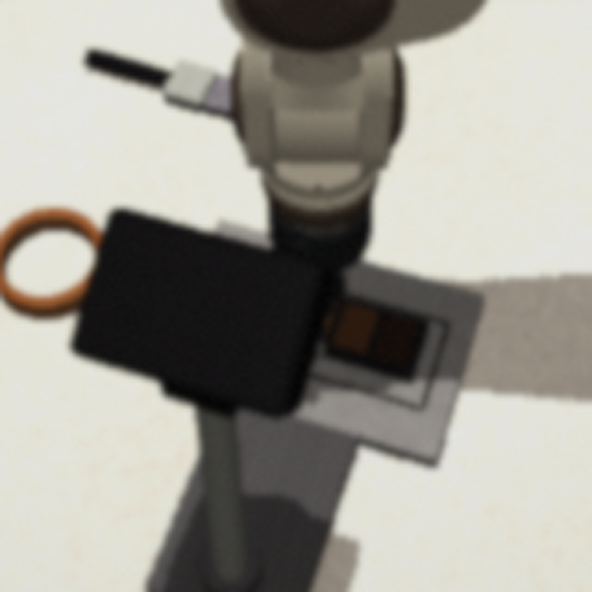

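The board sits just above the stage between the frame lines, with its corner at (425,325) and the frame's at (447,322). I lower the last millimetre or two and open.

```bash
python3 -m handwheel '[[0.7,0,0,-0.001,0],[0.7,0,0,-0.0015,0],[0.7,0,0,-0.0015,0]]'; python3 -m handwheel '[[0.5,0,0,0,0],[0.4,0,0,0,0],[0.3,0,0,0,0],[0.2,0,0,0,0],[0.1,0,0,0,0]]';python3 -m handwheel '[[0.1,0,0,0,0],[0.1,0,0,0.01,0],[0.1,0,0,0.03,0],[0.1,0,0,0.06,0],[0.1,0,0,0.1,0]]'
```

```text
time: 8.35
ee_pos: [0.5467, 0.1917, 0.0215]
tcp_rot: [-179.4, 0.1, 92.0]
wrist_force: [-0.6, 0.8, -0.2]
opening: 0.0492
time: 8.85
ee_pos: [0.5467, 0.1918, 0.0215]
tcp_rot: [-179.4, 0.1, 92.0]
wrist_force: [-1.0, -0.8, -0.8]
opening: 0.0768
time: 9.35
ee_pos: [0.5459, 0.1915, 0.1219]
tcp_rot: [-179.2, 0.1, 92.0]
wrist_force: [0.8, 0.3, -0.1]
opening: 0.0772
```

```bash
python3 -m handwheel '[[0.3,0.003,-0.04,0.01,0],[0.6,0.006,-0.085,0.01,0],[0.9,0.009,-0.13,0.01,0],[1,0.012,-0.175,0.01,0],[1,0.015,-0.22,0.01,0]]';python3 -m handwheel '[[1,0.004,-0.045,0,0],[1,0.008,-0.09,0,0],[1,0.011,-0.135,0,0],[1,0.015,-0.18,0,0],[1,0.016,-0.22,0,0]]';python3 -m handwheel '[[1,0,0,0,0]]'
python3 - <<'E'
from workcell import viewer
import cv2,pickle
D={n:viewer.camera(n) for n in("top","side")};pickle.dump(D,open("cams2.pkl","wb"))
c=D["top"]["color"];cv2.imwrite("pics/pl_t.png",cv2.resize(c[175:270,165:260],None,fx=6,fy=6,interpolation=cv2.INTER_CUBIC))
cv2.imwrite("pics/pl_full.png",D["side"]["color"])
E
```

```text
time: 9.85
ee_pos: [0.5608, -0.0302, 0.133]
tcp_rot: [-179.3, 0.1, 92.0]
wrist_force: [0.4, 0.8, 0.5]
opening: 0.0035
time: 10.35
ee_pos: [0.5768, -0.2525, 0.1338]
tcp_rot: [-179.4, 0.2, 92.0]
wrist_force: [0.4, 0.3, 0.7]
opening: 0.0003
time: 10.45
ee_pos: [0.5763, -0.2568, 0.1339]
tcp_rot: [-179.4, 0.2, 91.7]
wrist_force: [-0.5, -0.1, 0.1]
opening: -0.0004
```

View pics/pl_t.png

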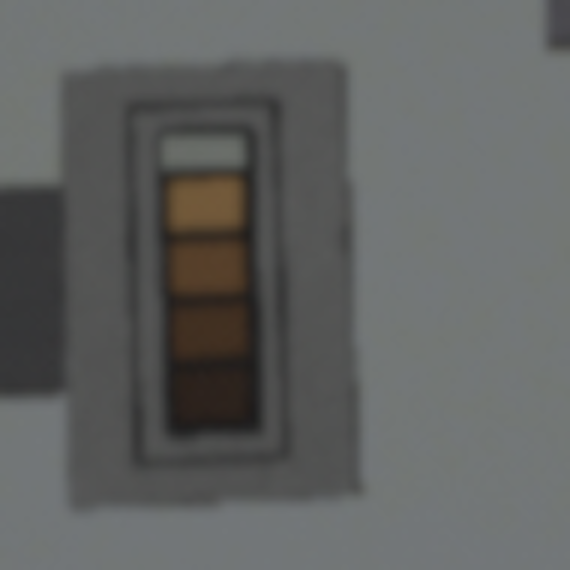

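View pics/pl_full.png

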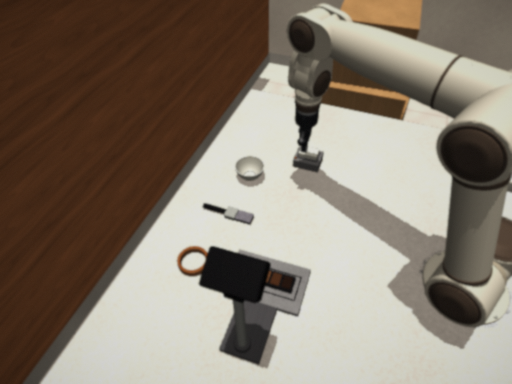

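The board lies centred in the frame and parallel with it: board (160,130)–(258,432) against frame (130,103)–(288,460), so a clear gap on every side. Now to the key.

```bash
python3 -m handwheel '[[1,0.002,-0.03,0,0],[1,0.003,-0.06,0,0],[1,0.003,-0.09,-0.01,0],[1,0.003,-0.09,-0.03,0],[1,0.003,-0.09,-0.05,0]]';python3 -m handwheel '[[1,0,0,0,0],[1,0,0,0,0]]'
python3 - <<'E'
from workcell import viewer
import cv2
c=viewer.camera("side")["color"];cv2.imwrite("pics/k_s.png",cv2.resize(c[90:190,250:360],None,fx=5,fy=5,interpolation=cv2.INTER_CUBIC))
E
```

```text
time: 11.05
ee_pos: [0.5801, -0.3431, 0.0844]
tcp_rot: [-179.4, 0.2, 91.9]
wrist_force: [-0.2, 0.2, -1.1]
opening: 0.0002
time: 11.25
ee_pos: [0.5804, -0.3419, 0.0851]
tcp_rot: [-179.4, 0.2, 92.0]
wrist_force: [0.3, 0.4, 0.8]
opening: -0.0001
```

View pics/k_s.png

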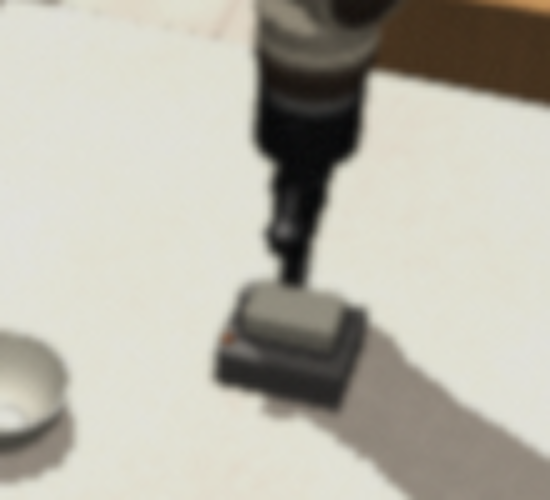

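The fingertip, at (293,283), is about 2 cm over the key top, centred at (298,305). I go down in small steps and watch the force.

```bash
python3 -m handwheel '[[1,0,-0.004,-0.006,0],[1,0,-0.004,-0.012,0],[1,0,-0.004,-0.018,0],[1,0,-0.004,-0.018,0]]';python3 -m handwheel '[[1,0,0,-0.002,0],[1,0,0,-0.004,0],[1,0,0,-0.006,0],[1,0,0,-0.006,0]]'
```

```text
time: 11.7
ee_pos: [0.5802, -0.346, 0.0667]
tcp_rot: [-179.4, 0.2, 91.9]
wrist_force: [-0.4, 0.4, 0.2]
opening: -0.0002
time: 12.1
ee_pos: [0.5802, -0.346, 0.0607]
tcp_rot: [-179.4, 0.2, 92.0]
wrist_force: [-0.4, 0.5, 1.7]
opening: -0.0003
```

```bash
python3 -m handwheel '[[1,0,0,-0.001,0],[1,0,0,-0.002,0],[1,0,0,-0.003,0],[1,0,0,-0.003,0]]';python3 -m handwheel '[[1,0,0,-0.001,0],[1,0,0,-0.002,0],[1,0,0,-0.002,0]]'
```

```text
time: 12.5
ee_pos: [0.5802, -0.346, 0.0577]
tcp_rot: [-179.4, 0.2, 91.9]
wrist_force: [-1.5, 0.3, 3.3]
opening: -0.0002
time: 12.8
ee_pos: [0.5802, -0.346, 0.0556]
tcp_rot: [-179.4, 0.2, 91.9]
wrist_force: [-0.6, 0.5, 3.7]
opening: 0.0
```

```bash
python3 -m handwheel '[[1,0,0,-0.0005,0],[1,0,0,-0.0005,0]]';python3 -m handwheel '[[1,0,0,-0.0004,0],[1,0,0,-0.0004,0]]'
```

```text
time: 13.0
ee_pos: [0.5802, -0.346, 0.0552]
tcp_rot: [-179.4, 0.2, 91.9]
wrist_force: [-1.6, 0.1, 3.9]
opening: -0.0003
time: 13.2
ee_pos: [0.5803, -0.346, 0.0551]
tcp_rot: [-179.4, 0.2, 91.9]
wrist_force: [-2.2, 0.9, 5.8]
opening: 0.0002
```

The key stopped at z≈0.055 with the force up to 5.8 N, above 4 and below 9, so this is the first click. I hold it about a second.

```bash
python3 -m handwheel '[[1,0,0,-0.0004,0],[1,0,0,-0.0004,0],[1,0,0,-0.0004,0],[1,0,0,-0.0004,0]]';python3 -m handwheel '[[1,0,0,-0.0003,0],[1,0,0,-0.0003,0],[1,0,0,-0.0003,0]]';python3 -m handwheel '[[1,0,0,-0.0003,0],[1,0,0,-0.0003,0],[1,0,0,-0.0003,0]]'
```

```text
time: 13.6
ee_pos: [0.5803, -0.346, 0.0551]
tcp_rot: [-179.5, 0.2, 91.9]
wrist_force: [-3.2, 1.2, 5.5]
opening: 0.0005
time: 13.9
ee_pos: [0.5803, -0.346, 0.0551]
tcp_rot: [-179.5, 0.2, 91.9]
wrist_force: [-2.8, 1.2, 5.5]
opening: -0.0001
time: 14.2
ee_pos: [0.5803, -0.346, 0.0551]
tcp_rot: [-179.5, 0.2, 91.9]
wrist_force: [-1.6, 0.9, 5.8]
opening: 0.0001
```

Held steadily from about 13.1 to 14.2 s. Now the full press.

```bash
python3 -m handwheel '[[1,0,0,-0.003,0],[1,0,0,-0.006,0],[1,0,0,-0.008,0],[1,0,0,-0.009,0],[1,0,0,-0.009,0]]'
```

```text
time: 14.7
ee_pos: [0.5804, -0.3461, 0.0475]
tcp_rot: [-179.5, 0.2, 91.9]
wrist_force: [-4.6, 3.5, 13.4]
opening: -0.0005
```

```bash
python3 -m handwheel '[[1,0,0,-0.001,0],[1,0,0,-0.002,0],[1,0,0,-0.002,0],[1,0,0,-0.002,0]]'
```

```text
time: 15.1
ee_pos: [0.5804, -0.3461, 0.0471]
tcp_rot: [-179.6, 0.3, 91.9]
wrist_force: [-6.1, 2.7, 13.1]
opening: 0.0
```

```bash
python3 -m handwheel '[[1,0,0,-0.002,0],[1,0,0,-0.003,0],[1,0,0,-0.003,0]]'
```

```text
time: 15.4
ee_pos: [0.5805, -0.3461, 0.0468]
tcp_rot: [-179.7, 0.3, 91.9]
wrist_force: [-6.6, 4.5, 20.3]
opening: 0.0
```

The force is 20 N, above the 14 N spring maximum, and z stopped at 0.0468, so the key is at the bottom. I release it and lift clear.

```bash
python3 -m handwheel '[[1,0,0,0.005,0],[1,0,0,0.012,0],[1,0,0,0.025,0],[1,0,0,0.05,0],[1,0,0,0.08,0]]';python3 -m handwheel '[[1,-0.03,0.02,0.02,0],[1,-0.07,0.04,0.03,0],[1,-0.11,0.06,0.04,0],[1,-0.15,0.08,0.05,0],[1,-0.15,0.08,0.05,0]]';python3 -m handwheel '[[1,0,0,0,0],[1,0,0,0,0]]'
python3 - <<'E'
from workcell import viewer
import cv2
a=viewer.camera("side")["color"];cv2.imwrite("pics/f_s.png",a)
c=viewer.camera("top")["color"];cv2.imwrite("pics/f_t.png",cv2.resize(c[120:270,165:400],None,fx=3.4,fy=3.4,interpolation=cv2.INTER_CUBIC))
cv2.imwrite("pics/f_k.png",cv2.resize(a[140:225,225:330],None,fx=6,fy=6,interpolation=cv2.INTER_CUBIC))
E
```

```text
time: 15.9
ee_pos: [0.58, -0.3459, 0.1265]
tcp_rot: [-179.6, 0.2, 91.9]
wrist_force: [0.6, -0.4, -0.2]
opening: -0.0003
time: 16.4
ee_pos: [0.427, -0.2643, 0.1791]
tcp_rot: [-179.7, 0.3, 91.9]
wrist_force: [1.7, -1.1, 1.5]
opening: -0.0002
time: 16.6
ee_pos: [0.4275, -0.2646, 0.1794]
tcp_rot: [-179.7, 0.3, 91.9]
wrist_force: [-0.5, -0.2, -0.3]
opening: -0.0001
```

View pics/f_t.png

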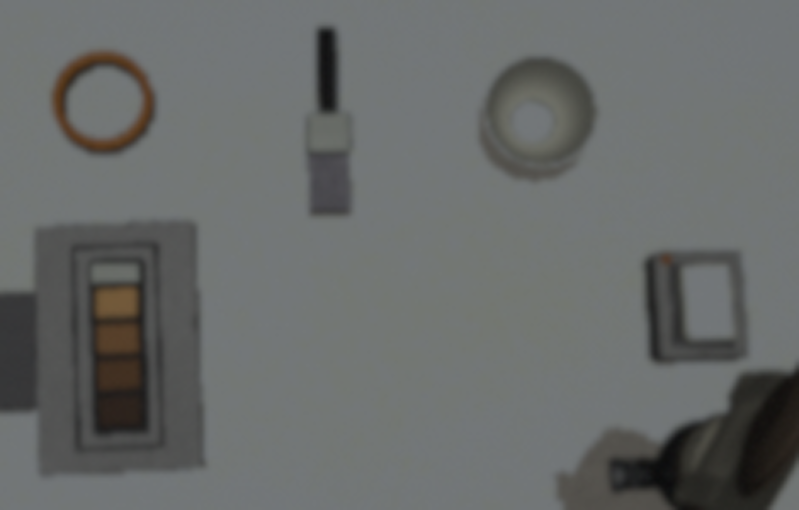

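View pics/f_k.png

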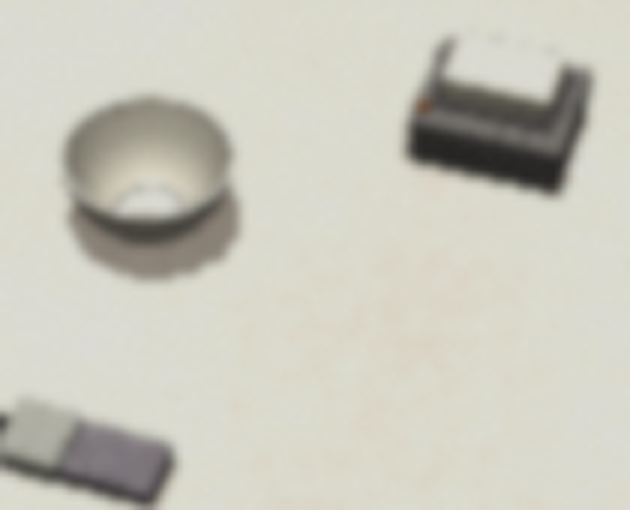

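The board lies inside the frame: board (90,260)–(147,433), frame (73,245)–(162,450). The key is up again at (505,70), the same as before, and bowl and brush look unmoved.

```bash
python3 -c "
from workcell import job_done;print(job_done())"
```

```text
the job is handed in; nothing more can be done
None
```

The board lies flat and released inside the marked frame, the picture has been taken, and the job is handed in, at about 16.7 s of the 51 s allowed.

- **Board:** the last top view shows it lengthwise with the frame, with a clear gap on all four sides.
- **Half-press:** the key stopped at fingertip height 0.055 m. I held it there with about 5.5 N for about 1.1 s.
- **Full press:** the key bottomed at 0.0468 m with 20 N. A first push reached 0.0475 m at 13 N, and I could not be sure that was the bottom, so I pushed further without letting the key up. It was then released.
- **Last checks:** the key is back up and looks the same as before the press. The bowl, brush and tape look unmoved. The arm stands clear with no contact force.
- **Not confirmed:** no signal reports that the picture was taken, so I infer it from the key's depth and force. None of my checks failed or disagreed.

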